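Fit the post of a tape stand

ROBOT

A 6-joint arm with a two-finger parallel gripper is mounted at the origin on a cart in front of the work surface, level with it; the furniture and walls round the work are solid. World frame = base frame: x ahead of the robot, y to its left, z up, the work surface at z = 0. Lengths are in m, angles in rad, forces in N, time in s.
With the tool pointing down it reaches from about 0.25 to 0.775 m from the base axis. Payload 4 kg.
Tool frame: the origin (TCP) lies on the centre line of the jaws, within the pads' length; the fingertips stand 8 mm ahead of it and the grasp point (between the pads) lies 11 mm behind it; z points along the fingers, y is the direction in which the jaws open and shut (so a half turn about z gives the same grasp; the last joint's range is limited). The gripper opens to 94 mm and grips with 3 to 60 N. Pads are 16 mm wide; open, the fingers measure 119 mm over their backs; the gripper's body (75 mm by 177 mm) begins 78 mm behind the grasp point.
Start: joints at [-1.336, 0.087, 1.371, -0, 1.684, -0.103], TCP at [0.182, -0.519, 0.214] pointing down, gripper open.
Joint ranges: [-3.1, 3.1], [-0.76, 2.03], [0.27, 2.55], [-1.08, 4.22], [0.17, 2.65], [-2.57, 2.57]. Speed limits (rad/s): [2.79, 2.79, 3.14, 3.14, 3.14, 3.14].

INTERFACE

Orientations are given as [roll, pitch, yaw] about the fixed x, y, z axes, in that order (R = Rz(yaw) Ry(pitch) Rx(roll)).
In Python, from bench import * gives the robot as it stands.
- The arm moves only by the tool step_arm, never from a script. Its argument "steps" is a list of rows, each an object of numbers: "jaw": the opening, from 0 (shut) to 1 (fully open); "tx", "ty", "tz": the shift along the tool's x, y, z in m; "ax", "ay", "az": the turn, a rotation vector about the tool's x, y, z in rad. In form: [{"jaw": .., "tx": .., "ty": .., "tz": .., "ax": .., "ay": .., "az": ..}, ...]. A call has 1 to 8 rows; each row is the pose to reach, as a shift and turn from the pose measured when the call began, along the tool's axes at that moment; what a row does not reach only later rows make up. A row lasts 1/10 s, in which the tool goes at most 50 mm and 8.59 degrees, less where a joint would pass 70% of its speed; a pose out of reach is approached as far as the arm can. A call with a gripper value outside its range is refused whole. The fingers move at their own pace and stop on an object; the grip force is fixed at half the most. Time passes only in rows, so rows that repeat a pose let the fingers close. It gives the time, the measured TCP pose, the force and the opening at its end, in the units of the state.
- get_obs(): the state, without advancing time (a new reading comes with each control period).
- snapshot(name): name is "side" or "top" or "wrist"; returns (picture, depth): 420x560x3 uint8, red, green, blue; 420x560 float32, m along the optical axis (not along the pixel's ray), 0 where there is no reading.
- camera_model(name): a dict with "intrinsics" (3x3 intrinsics, pixels), "k1" (the pictures are not rectified: a ray, as slopes to the right and down, at radius r is drawn at 1 + k1 r^2 times it, then the intrinsics apply), "origin" and "orientation" of the camera in the world. Camera axes: x right, y down, z forward; pixel columns grow to the right and rows downward; lengths in m; the calibration is good to about 2 mm. A picture is of the moment at which its call begins: read the wrist's pose just before it. camera_model takes no time and is no camera call; for the wrist camera it gives the pose at the moment of the call.
- close_job(): hands the job in, once; it reports no verdict.
Trained networks look in the newest picture that a camera, given by its name, has taken for a name from the list of things; names that differ only in an ending like _2 or _b are one class to them, and where a whole thing is asked for, a point or a joint stands for the part that bears it (a point fixed in the world has none). Each returns a list of dicts, best first, with "confidence" (0 to 1); they miss things now and then, are a little off and sometimes report something else, mostly with a low value. They report only what shows in the picture. A call takes as long as a camera call.
- silhouettes(camera, query): "pixels" (420x560 bool, what is visible of it) and "rect" ([left, top, right, bottom] in pixels, round what is visible of it).
The state is a dict: "time": time; "joint_positions": joint angles; "qvel": joint speeds; "joint_torque": joint torques, N m; "tool_pos": TCP position; "ee_rot": TCP orientation; "wrist_force": force on the tool from outside, world axes, zero at the start; "wrist_torque": the same for the moment, N m; "width": finger opening in m.
Only numpy, scipy, OpenCV 4.12 (cv2) and the standard library are available. Lean on these libraries where they do the work, as an engineer would, in place of code of your own. Each camera call takes 0.05 s, during which the arm holds its last target. There are 200 camera calls.

TASK

Fit the post of the tape stand: raise the lying steel post by its black ball head, its foot butting against the cradle's grey end stop, until it stands upright on the cradle's floor. Then carry it over, find the blind hole in the middle of the dark wooden base with the foot, press the post straight in until it is fully home, and let go. Leave the other things on the desk where they are.

Things in the scene. Friction and masses are not known exactly. Their poses are not given: they have to be found in the camera images.
- post: loose bare-steel post: shaft 30 mm across, 136 long, with a black ball, 34 across, at its head (overall 167 mm; a thin dark ring just below the ball), 0.4 to 0.65 kg, flat foot. Own +x runs along the axis from the foot (x = -80 mm) to the ball's centre (x = +70). At the start it lies level in the cradle, axis 37 mm above the desk, foot 4 to 12 mm short of the stop, ball out over the open end
- post_foot (a point): centre of the post's flat foot face; axes as the post's
- post_ball (a point): centre of the post's black ball, 150 mm from the foot; pinched by the ball the post turns easily between the fingers, pinched by the shaft it is held firm
- cradle: fixed plywood cradle, 64 mm wide (95 over its screw tabs). Origin under it on the desk; +x points along the trough to the grey end stop, z up. Floor 22 mm above the desk, from x = -45 mm to the stop's face at +70; stop 24 mm thick, 45 high above the floor. Two rails, 34 mm apart, 12 high above the floor, from x = -40 to +70, keep the post from rolling
- stop_face (a point): middle of the stop's face where it meets the cradle's floor (22 mm above the desk); axes as the cradle's
- stand_base: fixed dark wooden base of the tape stand, 120x120x42 mm, held down by an aluminium strip along two of its sides (16 mm high, 140 mm over both). Origin under its centre on the desk, z up. In the centre of its top is a blind hole, 31.5 mm wide, 30 mm deep, with sharp, unchamfered edges; its flat bottom is 12 mm above the desk
- hole (a point): centre of the hole's mouth, on the base's top, 42 mm above the desk
- yellow_tape: loose bystander: roll of yellow tape, 60 across x 18 mm; origin at the centre of its underside
- white_jar: loose bystander: white screw jar, 64 across x 66 mm; origin at the centre of its underside
- blue_box: loose bystander: blue cubic carton, about 62 mm; origin at the centre of its underside
- green_stapler: loose bystander: green and black stapler, 30x125x34 mm; origin at the centre of its underside

How it is judged:
On the way:
1. the post stands upright (within about 8.5 degrees) on the cradle's floor (foot centre less than 8 mm above it), foot between the rails with its centre less than 40 mm from the stop's face (angle between post's own x axis and vertical below 0.15 rad and z of post_foot in the frame of stop_face between -0.008 and 0.008 m and x of post_foot in the frame of stop_face between -0.04 and 0 m and y of post_foot in the frame of stop_face between -0.01 and 0.01 m), for 0.2 s.
At the end, for the whole second after the job is handed in: The post stands at rest, released, in the base's hole: foot centre within 4 mm of the hole's axis and at least 27 of the 30 mm below the base's top, ball up, within about 5.5 degrees of vertical (horizontal distance between post_foot and hole below 0.004 m and z of post_foot in the frame of hole below -0.027 m and angle between post's own x axis and vertical below 0.1 rad and linear speed of post below 0.02 m/s and angular speed of post below 0.3 rad/s); the robot touches nothing.
It fails at once if the roll of yellow tape is moved by more than 40 mm (distance of yellow_tape from where it was at the start of the episode above 0.04 m).
It fails at once if the white screw jar is moved by more than 40 mm (distance of white_jar from where it was at the start of the episode above 0.04 m).
It fails at once if the blue cubic carton is moved by more than 40 mm (distance of blue_box from where it was at the start of the episode above 0.04 m).
It fails at once if the green and black stapler is moved by more than 40 mm (distance of green_stapler from where it was at the start of the episode above 0.04 m).
It also fails if it takes over 54 s, if anything falls off the work surface, if the arm or the gripper's body presses on something with over 40 N, if the wrist force passes 120 N, or if a joint passes its speed limit or range.

## Working session

There is one attempt and no reset: what is moved stays moved. The work goes in short steps, Python scripts to look and compute and a tool call to move; the robot and the scene stay as the last step left them, time stands still between calls to the robot, and variables do not carry over. Pictures are saved under pics/ and viewed, about 8 in all and at most 12, crops included, and the job is handed in when it is done.

Besides the shell and the picture viewer there is one more tool, called as name(argument=value, ...), one argument or row to a line, values as JSON. step_arm: Moves the arm, as the interface text tells. Its arguments: {"type":"object","properties":{"steps":{"type":"array"}},"required":["steps"]}

```bash
mkdir -p pics
cat > h.py <<'E'
from bench import *
import numpy as np, cv2
from scipy.spatial.transform import Rotation as R
def cam(name):
    c=camera_model(name); o=np.array(c["orientation"],float)
    M=o if o.shape==(3,3) else R.from_euler('xyz',o).as_matrix()
    return np.array(c["intrinsics"]),float(c["k1"]),np.array(c["origin"]),M
def rays(name,uv):
    K,k1,o,M=cam(name); uv=np.atleast_2d(uv).astype(float)
    d=np.array([[k1,0,0,0]]) if 0 else np.array([k1,0,0,0,0.])
    p=cv2.undistortPoints(uv.reshape(-1,1,2),K,d).reshape(-1,2)
    return o,np.c_[p,np.ones(len(p))]@M.T
def pts(name,uv,depth):
    o,r=rays(name,uv); return o+r*np.asarray(depth).reshape(-1,1)
def atz(name,uv,z):
    o,r=rays(name,uv); return o+r*((z-o[2])/r[:,2])[:,None]
def proj(name,P):
    K,k1,o,M=cam(name); p=(np.atleast_2d(P)-o)@M; s=p[:,:2]/p[:,2:]; s=s*(1+k1*(s**2).sum(1,keepdims=True))
    return s@K[:2,:2].T+K[:2,2]
def save(name,im): cv2.imwrite('pics/'+name+'.png',cv2.cvtColor(im,cv2.COLOR_RGB2BGR))
E
python3 - <<'E'
from h import *
print(get_obs()); 
for n in("top","side","wrist"): print(n,camera_model(n))
ims=[]
for n in("top","side"):
    im,d=snapshot(n); ims.append(im); np.save(n+'.npy',d); 
    for q in("post","cradle","stand_base","hole","post_ball","post_foot","stop_face","yellow_tape","white_jar","blue_box","green_stapler"):
        for s in silhouettes(n,q)[:1]:
            m=s["pixels"]&(d>0); uv=np.argwhere(m)[:,::-1]
            P=pts(n,uv,d[m]); np.save(f'm_{n}_{q}.npy',s["pixels"])
            print(n,q,round(s["confidence"],2),s["rect"],m.sum(),np.median(P,0).round(3),np.percentile(P,2,0).round(3),np.percentile(P,98,0).round(3))
for n,im in zip(("top","side"),ims): save(n+"0",im)
E
```

```text
{'time': 0.0, 'joint_positions': array([-1.33609505e+00,  8.79657817e-02,  1.37223747e+00, -1.39994480e-05,
        1.68357834e+00, -1.03110887e-01]), 'qvel': array([-0.00024988,  0.00014835, -0.00110037,  0.00061282,  0.00127549,
       -0.00034661]), 'joint_torque': array([-9.85171464e-04, -3.40179670e+01, -3.02426183e+01,  7.16534327e-02,
        3.28683481e-02, -1.75956188e-04]), 'tool_pos': array([ 0.18214664, -0.51841055,  0.21230677]), 'ee_rot': array([-3.13941391e+00, -2.11463385e-04,  3.37810369e-01]), 'wrist_force': array([0.44574155, 0.72102038, 0.50509638]), 'wrist_torque': array([-0.03203044, -0.02037024, -0.03185883]), 'width': 0.09394381166106515}
top {'intrinsics': array([[531.89585441,   0.        , 277.70850038],
       [  0.        , 531.89585441, 207.83137443],
       [  0.        ,   0.        ,   1.        ]]), 'k1': -0.0534593268563994, 'origin': array([0.33852201, 0.21142273, 1.32119187]), 'orientation': array([-2.94934225,  0.00426302, -1.58053464])}
side {'intrinsics': array([[394.78585695,   0.        , 288.50410635],
       [  0.        , 394.78585695, 204
[... 2249 characters left out ...]
ide post_foot 0.88 [272.4, 214.0, 359.6, 244.7] 1281 [0.484 0.269 0.043] [ 0.413  0.159 -0.   ] [0.571 0.286 0.052]
side stop_face 0.66 [252.2, 203.1, 332.6, 255.6] 1792 [0.553 0.275 0.022] [0.469 0.225 0.002] [0.604 0.295 0.067]
side yellow_tape 0.85 [211.2, 209.1, 235.2, 231.5] 457 [0.705 0.217 0.013] [ 0.678  0.142 -0.001] [0.737 0.235 0.018]
side white_jar 0.87 [202.5, 250.9, 245.1, 309.3] 2106 [0.582 0.482 0.05 ] [0.56  0.439 0.004] [0.616 0.493 0.068]
side blue_box 0.68 [298.4, 284.5, 349.2, 353.6] 3062 [0.428 0.535 0.052] [0.399 0.482 0.003] [0.458 0.541 0.062]
side green_stapler 0.61 [235.2, 179.0, 275.7, 191.9] 519 [ 0.711 -0.018  0.017] [ 0.651 -0.031  0.002] [ 0.765 -0.01   0.033]
```

Run:
```python
from h import *
for n in("top","side"):
    d=np.load(n+'.npy'); m=np.load(f'm_{n}_post_foot.npy')&(d>0)
    P=pts(n,np.argwhere(m)[:,::-1],d[m]); P=P[(P[:,2]>.04)&(P[:,2]<.058)]
    c=P[:,:2].mean(0); u=np.linalg.svd(P[:,:2]-c,full_matrices=0)[2][0]; u*=np.sign(u[0])
    t=(P[:,:2]-c)@u; print(n,'post',c,np.degrees(np.arctan2(u[1],u[0])),c+u*np.percentile(t,.5),c+u*np.percentile(t,99.5),np.ptp(t))
    m=np.load(f'm_{n}_hole.npy')&(d>0); P=pts(n,np.argwhere(m)[:,::-1],d[m]); P=P[(P[:,2]>.037)]
    r=cv2.minAreaRect(P[:,:2].astype(np.float32)*1000); print(n,'base',r)
    m=np.load(f'm_{n}_cradle.npy')&(d>0); P=pts(n,np.argwhere(m)[:,::-1],d[m]); P=P[P[:,2]>.06]; print('stop',P.mean(0),cv2.minAreaRect(P[:,:2].astype(np.float32)*1000))
a=cv2.imread('pics/top0.png')[120:320,120:420]; b=cv2.imread('pics/side0.png')[160:360,180:380]
cv2.imwrite('pics/v1.png',np.vstack([cv2.resize(a,None,fx=2,fy=2)[:400],]))
cv2.imwrite('pics/v1.png',np.hstack([cv2.resize(a,(480,320)),cv2.resize(b,(320,320))]))
```

```text
top post [0.49315087 0.25762108] -10.594253627321473 [0.41347898 0.272523  ] [0.57483811 0.24234221] 0.16661211949200783
top base ((545.6868286132812, -6.1766815185546875), (120.80179595947266, 120.93019104003906), 4.536018371582031)
stop [0.59256378 0.23953835 0.06693905] ((593.5958251953125, 239.53213500976562), (63.93272018432617, 24.325719833374023), 79.94422912597656)
side post [0.48800661 0.26653757] -10.71782517611194 [0.41166149 0.28098773] [0.57304778 0.25044147] 0.17370758197051123
side base ((542.277587890625, -6.09405517578125), (120.00572204589844, 126.34355926513672), 4.700214385986328)
stop [0.58878902 0.24695324 0.06530623] ((590.3296508789062, 241.9384002685547), (62.64451217651367, 24.25762939453125), 79.16499328613281)
```

View pics/v1.png

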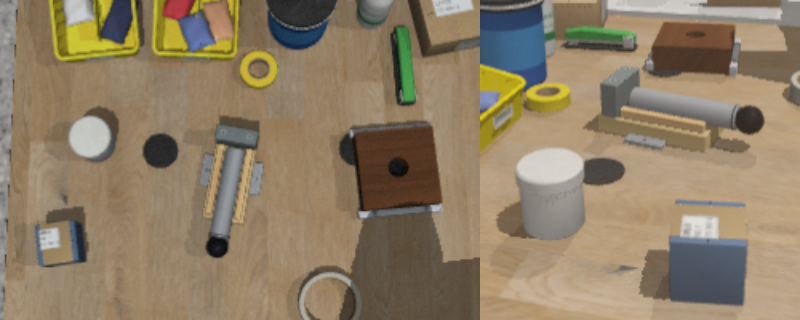

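The picture shows the post lying in the cradle with the ball towards the robot and the stop at the far end, matching the depth fits. The base hole (398,167 in the picture) is clear. Next I move above the ball with the jaws across the post.

step_arm(
  steps=[
    {"jaw":1,"tx":0.494,"ty":-0.661,"tz":0.03,"az":0.523},
    {"jaw":1,"tx":0.494,"ty":-0.661,"tz":0.03,"az":0.523},
    {"jaw":1,"tx":0.494,"ty":-0.661,"tz":0.03,"az":0.523},
    {"jaw":1,"tx":0.494,"ty":-0.661,"tz":0.03,"az":0.523},
    {"jaw":1,"tx":0.494,"ty":-0.661,"tz":0.03,"az":0.523},
    {"jaw":1,"tx":0.494,"ty":-0.661,"tz":0.03,"az":0.523},
    {"jaw":1,"tx":0.494,"ty":-0.661,"tz":0.03,"az":0.523},
    {"jaw":1,"tx":0.494,"ty":-0.661,"tz":0.03,"az":0.523},
  ],
)

```text
invalid input
```

step_arm(
  steps=[
    {"jaw":1.0,"tx":0.494,"ty":-0.661,"tz":0.03,"ax":0.0,"ay":0.0,"az":0.523},
    {"jaw":1.0,"tx":0.494,"ty":-0.661,"tz":0.03,"ax":0.0,"ay":0.0,"az":0.523},
    {"jaw":1.0,"tx":0.494,"ty":-0.661,"tz":0.03,"ax":0.0,"ay":0.0,"az":0.523},
    {"jaw":1.0,"tx":0.494,"ty":-0.661,"tz":0.03,"ax":0.0,"ay":0.0,"az":0.523},
    {"jaw":1.0,"tx":0.494,"ty":-0.661,"tz":0.03,"ax":0.0,"ay":0.0,"az":0.523},
    {"jaw":1.0,"tx":0.494,"ty":-0.661,"tz":0.03,"ax":0.0,"ay":0.0,"az":0.523},
    {"jaw":1.0,"tx":0.494,"ty":-0.661,"tz":0.03,"ax":0.0,"ay":0.0,"az":0.523},
    {"jaw":1.0,"tx":0.494,"ty":-0.661,"tz":0.03,"ax":0.0,"ay":0.0,"az":0.523},
  ],
)

```text
time: 2.0
tool_pos: [0.302, -0.1358, 0.1992]
ee_rot: [3.141, -0.002, -0.186]
wrist_force: [1.2, 0.0, 0.8]
width: 0.0941
```

step_arm(
  steps=[
    {"jaw":1.0,"tx":0.05,"ty":-0.422,"tz":0.02,"ax":0.0,"ay":0.0,"az":0.0},
    {"jaw":1.0,"tx":0.05,"ty":-0.422,"tz":0.02,"ax":0.0,"ay":0.0,"az":0.0},
    {"jaw":1.0,"tx":0.05,"ty":-0.422,"tz":0.02,"ax":0.0,"ay":0.0,"az":0.0},
    {"jaw":1.0,"tx":0.05,"ty":-0.422,"tz":0.02,"ax":0.0,"ay":0.0,"az":0.0},
    {"jaw":1.0,"tx":0.05,"ty":-0.422,"tz":0.02,"ax":0.0,"ay":0.0,"az":0.0},
    {"jaw":1.0,"tx":0.05,"ty":-0.422,"tz":0.02,"ax":0.0,"ay":0.0,"az":0.0},
    {"jaw":1.0,"tx":0.05,"ty":-0.422,"tz":0.02,"ax":0.0,"ay":0.0,"az":0.0},
    {"jaw":1.0,"tx":0.05,"ty":-0.422,"tz":0.02,"ax":0.0,"ay":0.0,"az":0.0},
  ],
)

```text
time: 2.8
tool_pos: [0.4214, 0.2462, 0.1804]
ee_rot: [3.141, -0.003, -0.185]
wrist_force: [0.8, -1.3, 1.0]
width: 0.0936
```

```bash
cat > post.py <<'E'
from h import *
o=get_obs(); im,d=snapshot("wrist"); np.save('wrist.npy',d); save('w1',im); print(o['time'],o['tool_pos'],o['ee_rot'])
for q in("post_foot","cradle"):
    for s in silhouettes("wrist",q)[:1]:
        m=s["pixels"]&(d>0); P=pts("wrist",np.argwhere(m)[:,::-1],d[m]); print(q,s["confidence"],s["rect"],m.sum())
        if q=="cradle":
            P=P[P[:,2]>.06]; print('stop',P.mean(0) if len(P) else 0,cv2.minAreaRect(P[:,:2].astype(np.float32)*1000) if len(P)>9 else 0); continue
        P=P[(P[:,2]>.040)&(P[:,2]<.06)]
        c=P[:,:2].mean(0); u=np.linalg.svd(P[:,:2]-c,full_matrices=0)[2][0]; u*=np.sign(u[0]); t=(P[:,:2]-c)@u
        print(c,np.degrees(np.arctan2(u[1],u[0])),c+u*t.min(),c+u*t.max(),np.ptp(t),'ball',c+u*(t.min()+.0165))
E
python3 post.py
```

```text
2.8 [0.42142755 0.24616263 0.1804224 ] [ 3.14127285e+00 -2.63232955e-03 -1.85426273e-01]
post_foot 0.62 [237.6, 46.1, 269.6, 230.8] 5379
[0.49768582 0.25815814] -10.667554870705626 [0.41070779 0.27454181] [0.57341477 0.24389342] 0.16556837575107677 ball [0.42692263 0.27148749]
cradle 0.63 [210.7, 0.0, 299.0, 168.7] 8563
stop [0.5903486  0.23927041 0.06427984] ((590.9518432617188, 239.5555419921875), (62.0538330078125, 23.196016311645508), 79.38928985595703)
```

View pics/w1.png

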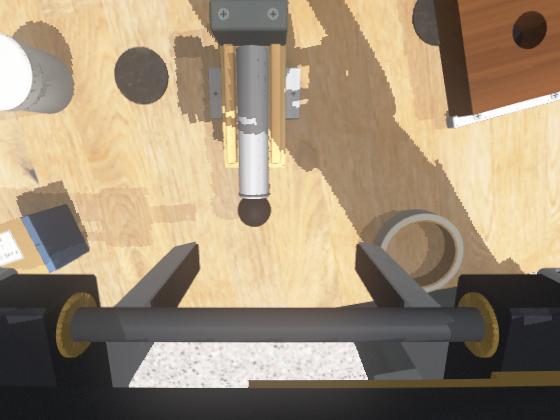

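The wrist view shows the ball at pixel (254,211), the post straight in the trough, and the hole at (529,30) in the distance. I go down over the ball.

step_arm(
  steps=[
    {"jaw":1.0,"tx":0.0015,"ty":-0.025,"tz":0.03,"ax":0.0,"ay":0.0,"az":0.0},
    {"jaw":0.8,"tx":0.0015,"ty":-0.025,"tz":0.08,"ax":0.0,"ay":0.0,"az":0.0},
    {"jaw":0.7,"tx":0.0015,"ty":-0.025,"tz":0.12,"ax":0.0,"ay":0.0,"az":0.0},
    {"jaw":0.7,"tx":0.0015,"ty":-0.025,"tz":0.154,"ax":0.0,"ay":0.0,"az":0.0},
    {"jaw":0.7,"tx":0.0015,"ty":-0.025,"tz":0.154,"ax":0.0,"ay":0.0,"az":0.0},
    {"jaw":0.7,"tx":0.0015,"ty":-0.025,"tz":0.154,"ax":0.0,"ay":0.0,"az":0.0},
  ],
)

```text
time: 3.55
tool_pos: [0.427, 0.2688, 0.0258]
ee_rot: [3.139, 0.0, -0.183]
wrist_force: [0.3, -0.1, -0.3]
width: 0.0657
```

```bash
sed -i "s/'w1'/'w2'/" post.py; python3 post.py
```

```text
3.55 [0.42704109 0.2687502  0.02582968] [ 3.13923633e+00  3.62100290e-04 -1.83313434e-01]
post_foot 0.56 [244.4, 0.0, 312.3, 304.1] 17941
[0.49179919 0.25872225] -10.808106392372084 [0.41377071 0.27361842] [0.55503244 0.24665059] 0.1438128673113325 ball [0.42997801 0.27052434]
cradle 0.78 [193.9, 0.0, 363.6, 190.9] 15085
stop 0 0
```

step_arm(
  steps=[
    {"jaw":0.6,"tx":0.002,"ty":-0.0018,"tz":0.0,"ax":0.0,"ay":0.0,"az":0.0},
    {"jaw":0.2,"tx":0.002,"ty":-0.0018,"tz":0.0,"ax":0.0,"ay":0.0,"az":0.0},
    {"jaw":0.2,"tx":0.002,"ty":-0.0018,"tz":0.0,"ax":0.0,"ay":0.0,"az":0.0},
    {"jaw":0.2,"tx":0.002,"ty":-0.0018,"tz":0.0,"ax":0.0,"ay":0.0,"az":0.0},
    {"jaw":0.2,"tx":0.002,"ty":-0.0018,"tz":0.0,"ax":0.0,"ay":0.0,"az":0.0},
    {"jaw":0.2,"tx":0.002,"ty":-0.0018,"tz":0.0,"ax":0.0,"ay":0.0,"az":0.0},
  ],
)

```text
time: 4.3
tool_pos: [0.4312, 0.2716, 0.0282]
ee_rot: [-3.141, -0.004, -0.183]
wrist_force: [-0.5, -0.5, 1.2]
width: 0.0327
```

step_arm(
  steps=[
    {"jaw":0.2,"tx":0.003,"ty":0.0,"tz":0.0,"ax":0.0,"ay":0.0,"az":0.0},
    {"jaw":0.2,"tx":0.004,"ty":0.0,"tz":0.0,"ax":0.0,"ay":0.0,"az":0.0},
    {"jaw":0.2,"tx":0.004,"ty":0.0,"tz":0.0,"ax":0.0,"ay":0.0,"az":0.0},
  ],
)

```text
time: 4.6
tool_pos: [0.4347, 0.2711, 0.0281]
ee_rot: [-3.141, -0.003, -0.183]
wrist_force: [-3.4, -0.0, 2.8]
width: 0.0327
```

step_arm(
  steps=[
    {"jaw":0.2,"tx":0.002,"ty":0.0,"tz":0.0,"ax":0.0,"ay":0.0,"az":0.0},
    {"jaw":0.2,"tx":0.003,"ty":0.0,"tz":0.0,"ax":0.0,"ay":0.0,"az":0.0},
    {"jaw":0.2,"tx":0.003,"ty":0.0,"tz":0.0,"ax":0.0,"ay":0.0,"az":0.0},
  ],
)

```text
time: 4.9
tool_pos: [0.4372, 0.2707, 0.0281]
ee_rot: [-3.141, -0.001, -0.183]
wrist_force: [-5.4, 1.2, 4.6]
width: 0.0326
```

step_arm(
  steps=[
    {"jaw":0.2,"tx":0.002,"ty":0.0,"tz":0.0,"ax":0.0,"ay":0.0,"az":0.0},
    {"jaw":0.2,"tx":0.002,"ty":0.0,"tz":0.0,"ax":0.0,"ay":0.0,"az":0.0},
  ],
)

```text
time: 5.1
tool_pos: [0.4372, 0.2706, 0.0281]
ee_rot: [-3.141, 0.003, -0.183]
wrist_force: [-8.6, 0.7, 6.1]
width: 0.0327
```

The post is against the stop: a further 2 mm command gave no motion and the force rose. I start the arc.

step_arm(
  steps=[
    {"jaw":0.2,"tx":0.0,"ty":0.0,"tz":-0.0146,"ax":0.0,"ay":0.0,"az":0.0},
    {"jaw":0.2,"tx":0.0,"ty":0.0,"tz":-0.029,"ax":0.0,"ay":0.0,"az":0.0},
    {"jaw":0.2,"tx":0.002,"ty":0.0,"tz":-0.043,"ax":0.0,"ay":0.0,"az":0.0},
    {"jaw":0.2,"tx":0.0055,"ty":0.0,"tz":-0.056,"ax":0.0,"ay":0.0,"az":0.0},
    {"jaw":0.2,"tx":0.0105,"ty":0.0,"tz":-0.069,"ax":0.0,"ay":0.0,"az":0.0},
    {"jaw":0.2,"tx":0.017,"ty":0.0,"tz":-0.081,"ax":0.0,"ay":0.0,"az":0.0},
    {"jaw":0.2,"tx":0.0245,"ty":0.0,"tz":-0.092,"ax":0.0,"ay":0.0,"az":0.0},
    {"jaw":0.2,"tx":0.033,"ty":0.0,"tz":-0.102,"ax":0.0,"ay":0.0,"az":0.0},
  ],
)

```text
time: 5.9
tool_pos: [0.4708, 0.2644, 0.1309]
ee_rot: [-3.141, 0.003, -0.183]
wrist_force: [1.1, -0.2, -3.3]
width: 0.0324
```

```bash
cat > tilt.py <<'E'
from h import *
import sys
o=get_obs(); print(o['time'],o['tool_pos'],o['ee_rot'],o['wrist_force'],o['width'])
for n in sys.argv[2:]:
    im,d=snapshot(n); save(sys.argv[1]+n,im)
    for s in silhouettes(n,"post_foot")[:1]:
        m=s["pixels"]&(d>0); P=pts(n,np.argwhere(m)[:,::-1],d[m]); P=P[(P[:,2]>.02)]
        P=P[np.linalg.norm(P-np.median(P,0),axis=1)<.11]
        c=P.mean(0); u=np.linalg.svd(P-c,full_matrices=0)[2][0]; u*=np.sign(u[2]); t=(P-c)@u
        print(n,s["confidence"],s["rect"],'axis',u.round(3),'tilt',np.degrees(np.arccos(u[2])).round(1),'lo',(c+u*t.min()).round(4),'hi',(c+u*t.max()).round(4))
E
python3 tilt.py a side
```

```text
5.9 [0.47078383 0.26440225 0.13085398] [-3.14084913e+00  2.85985739e-03 -1.82537819e-01] [ 1.07071901 -0.16258016 -3.27773483] 0.0324249575044737
side 0.89 [274.2, 170.4, 340.8, 227.7] axis [-0.701  0.148  0.698] tilt 45.8 lo [0.5771 0.2526 0.0236] hi [0.4509 0.2792 0.1492]
```

View pics/aside.png

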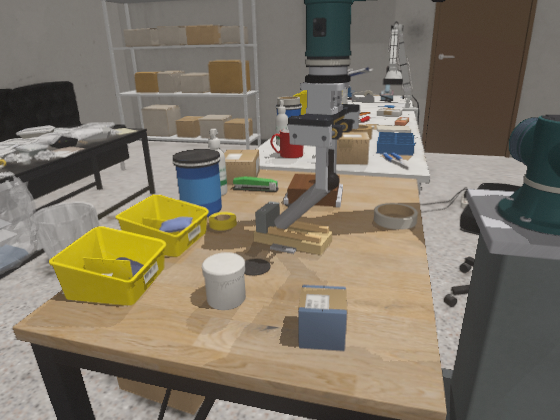

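The side view shows the post at about 45°, with its foot at the stop (274,228). I finish the arc.

step_arm(
  steps=[
    {"jaw":0.2,"tx":0.0095,"ty":0.0,"tz":-0.0083,"ax":0.0,"ay":0.0,"az":0.0},
    {"jaw":0.2,"tx":0.0205,"ty":0.0,"tz":-0.0158,"ax":0.0,"ay":0.0,"az":0.0},
    {"jaw":0.2,"tx":0.0325,"ty":0.0,"tz":-0.0221,"ax":0.0,"ay":0.0,"az":0.0},
    {"jaw":0.2,"tx":0.045,"ty":0.0,"tz":-0.027,"ax":0.0,"ay":0.0,"az":0.0},
    {"jaw":0.2,"tx":0.0585,"ty":0.0,"tz":-0.0306,"ax":0.0,"ay":0.0,"az":0.0},
    {"jaw":0.2,"tx":0.0725,"ty":0.0,"tz":-0.0327,"ax":0.0,"ay":0.0,"az":0.0},
    {"jaw":0.2,"tx":0.0865,"ty":0.0,"tz":-0.0333,"ax":0.0,"ay":0.0,"az":0.0},
    {"jaw":0.2,"tx":0.098,"ty":0.0,"tz":-0.0325,"ax":0.0,"ay":0.0,"az":0.0},
  ],
)

```text
time: 6.8
tool_pos: [0.5691, 0.2465, 0.164]
ee_rot: [-3.139, 0.001, -0.184]
wrist_force: [0.5, 0.5, 0.4]
width: 0.0197
```

```bash
python3 tilt.py b side top wrist
```

```text
6.8 [0.56907989 0.24649632 0.16404526] [-3.13941070e+00  5.67997684e-04 -1.83670761e-01] [0.51611186 0.45943196 0.42695824] 0.019746681988941705
side 0.68 [274.8, 149.6, 298.1, 229.6] axis [-0.144  0.034  0.989] tilt 8.5 lo [0.5612 0.2578 0.0295] hi [0.5381 0.2633 0.1884]
top 0.6 [251.7, 210.3, 273.0, 220.1] axis [-0.039  0.127  0.991] tilt 7.6 lo [0.5493 0.2373 0.0752] hi [0.5421 0.2607 0.2584]
wrist 0.88 [258.2, 207.5, 296.2, 311.8] axis [-0.121  0.035  0.992] tilt 7.2 lo [0.5761 0.2443 0.0377] hi [0.5567 0.2499 0.1968]
```

Run:
```python
import cv2,numpy as np
a=cv2.imread('pics/bside.png')[100:260,220:380];b=cv2.imread('pics/bwrist.png')
cv2.imwrite('pics/v2.png',np.hstack([cv2.resize(a,(400,400),interpolation=cv2.INTER_CUBIC),cv2.resize(b,(400,300))[:,:] if 0 else cv2.resize(b[60:380,120:440],(400,400))]))
```

```text
(no output)
```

View pics/v2.png

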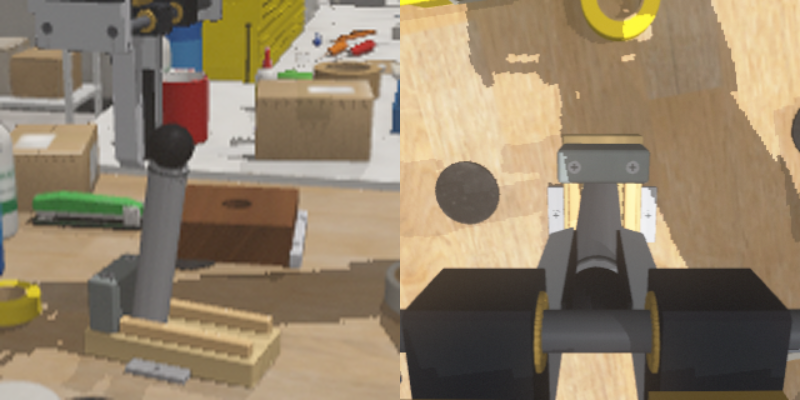

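The side crop shows the ball has slipped out of the pads towards the robot at (172,145). The post leans about 8° back and the ball rests against the pad edges. It is within the tipping angle, so I ease the fingers forward and let it follow upright.

step_arm(
  steps=[
    {"jaw":0.21,"tx":0.002,"ty":0.0,"tz":0.0,"ax":0.0,"ay":0.0,"az":0.0},
    {"jaw":0.21,"tx":0.004,"ty":0.0,"tz":0.0,"ax":0.0,"ay":0.0,"az":0.0},
    {"jaw":0.21,"tx":0.006,"ty":0.0,"tz":0.0,"ax":0.0,"ay":0.0,"az":0.0},
  ],
)

```text
time: 7.4
tool_pos: [0.5742, 0.246, 0.1653]
ee_rot: [-3.138, -0.001, -0.183]
wrist_force: [0.4, 0.1, -0.1]
width: 0.0197
```

```bash
python3 tilt.py c side wrist
```

```text
7.4 [0.57415064 0.24599259 0.16526539] [-3.13841034e+00 -8.97560517e-04 -1.82890813e-01] [ 0.36056739  0.12830942 -0.14044373] 0.019677430108149475
side 0.94 [274.5, 147.6, 291.3, 228.2] axis [-0.086  0.024  0.996] tilt 5.1 lo [0.5605 0.2584 0.0316] hi [0.5469 0.2622 0.1887]
wrist 0.95 [255.7, 211.4, 295.6, 311.9] axis [-0.086  0.028  0.996] tilt 5.2 lo [0.5769 0.2443 0.0422] hi [0.5635 0.2486 0.1969]
```

step_arm(
  steps=[
    {"jaw":0.21,"tx":0.002,"ty":0.0,"tz":0.0,"ax":0.0,"ay":0.0,"az":0.0},
    {"jaw":0.21,"tx":0.004,"ty":0.0,"tz":0.0,"ax":0.0,"ay":0.0,"az":0.0},
    {"jaw":0.21,"tx":0.006,"ty":0.0,"tz":0.0,"ax":0.0,"ay":0.0,"az":0.0},
    {"jaw":0.21,"tx":0.008,"ty":0.0,"tz":0.0,"ax":0.0,"ay":0.0,"az":0.0},
    {"jaw":0.21,"tx":0.01,"ty":0.0,"tz":0.0,"ax":0.0,"ay":0.0,"az":0.0},
    {"jaw":0.21,"tx":0.012,"ty":0.0,"tz":0.0,"ax":0.0,"ay":0.0,"az":0.0},
    {"jaw":0.21,"tx":0.014,"ty":0.0,"tz":0.0,"ax":0.0,"ay":0.0,"az":0.0},
    {"jaw":0.21,"tx":0.018,"ty":0.0,"tz":0.0,"ax":0.0,"ay":0.0,"az":0.0},
  ],
)

```text
time: 8.4
tool_pos: [0.592, 0.2426, 0.165]
ee_rot: [-3.138, -0.0, -0.183]
wrist_force: [0.3, 0.1, 0.4]
width: 0.0196
```

```bash
python3 tilt.py d side wrist top
```

```text
8.4 [0.59196898 0.24263791 0.16503899] [-3.13847142e+00 -3.87193779e-04 -1.83036361e-01] [0.3433505  0.09145481 0.41390986] 0.01956791436726353
side 0.94 [268.0, 150.6, 289.2, 229.5] axis [ 0.007 -0.003  1.   ] tilt 0.4 lo [0.5607 0.2572 0.0275] hi [0.5618 0.2567 0.1885]
wrist 0.67 [255.0, 233.5, 296.2, 312.0] axis [0.009 0.003 1.   ] tilt 0.5 lo [0.5776 0.245  0.0405] hi [0.5789 0.2454 0.1859]
top 0.71 [255.1, 200.9, 271.4, 222.7] axis [0.106 0.014 0.994] tilt 6.1 lo [0.5515 0.2439 0.0693] hi [0.572  0.2466 0.2612]
```

Upright: the side and wrist fits give 0.4° and 0.5°. The top fit says 6.1°, but the gripper contaminates it. I go up, open and centre over the ball.

step_arm(
  steps=[
    {"jaw":0.21,"tx":0.002,"ty":0.0,"tz":-0.02,"ax":0.0,"ay":0.0,"az":0.0},
    {"jaw":0.3,"tx":0.002,"ty":0.0,"tz":-0.06,"ax":0.0,"ay":0.0,"az":0.0},
    {"jaw":0.75,"tx":0.0,"ty":0.001,"tz":-0.065,"ax":0.0,"ay":0.0,"az":0.0},
    {"jaw":0.75,"tx":0.0,"ty":0.001,"tz":-0.065,"ax":0.0,"ay":0.0,"az":0.0},
  ],
)

```text
time: 9.1
tool_pos: [0.5922, 0.2418, 0.2324]
ee_rot: [-3.136, -0.005, -0.183]
wrist_force: [0.5, -0.8, -0.5]
width: 0.0403
```

```bash
cat > sph.py <<'E'
from h import *
import sys
from scipy.optimize import least_squares
o=get_obs(); print(o['time'],o['tool_pos'],o['ee_rot'],o['wrist_force'],o['width'])
for n in sys.argv[1:]:
    im,d=snapshot(n); save('s'+n,im)
    for s in silhouettes(n,"post_foot")[:1]:
        m=cv2.erode(s["pixels"].astype(np.uint8),np.ones((3,3)))>0; m&=d>0
        P=pts(n,np.argwhere(m)[:,::-1],d[m]); B=P[(P[:,2]>.160)&(P[:,2]<.192)]; S=P[(P[:,2]>.04)&(P[:,2]<.15)]
        if len(B)>15:
            f=least_squares(lambda c:np.linalg.norm(B-c,axis=1)-.017,[.567,.245,.172],loss='soft_l1',f_scale=.002); print(n,len(B),'ball',f.x.round(4),np.sqrt(np.mean(f.fun**2)))
        if len(S)>15:
            f=least_squares(lambda c:np.linalg.norm(S[:,:2]-c[:2]-np.outer(S[:,2]-.1,c[2:]),axis=1)-.015,[.567,.245,0,0],loss='soft_l1',f_scale=.002); print(n,len(S),'shaft at z=.1',f.x.round(4))
E
python3 sph.py side wrist top
```

```text
9.1 [0.59224892 0.24177062 0.2324481 ] [-3.13635871 -0.00451831 -0.18301898] [ 0.54521118 -0.76379873 -0.46637017] 0.040265888535060294
side 184 ball [0.5642 0.2458 0.1716] 0.00094473265901951
side 661 shaft at z=.1 [0.5644 0.2456 0.0049 0.0056]
wrist 2674 shaft at z=.1 [ 0.5779  0.5162 -0.4236  1.6288]
top 120 ball [0.5675 0.2459 0.1719] 0.0016372980741039891
top 56 shaft at z=.1 [ 0.5679  0.2462  0.0017 -0.0152]
```

step_arm(
  steps=[
    {"jaw":0.75,"tx":-0.0265,"ty":0.001,"tz":0.0,"ax":0.0,"ay":0.0,"az":0.0},
    {"jaw":0.75,"tx":-0.0265,"ty":0.001,"tz":0.0,"ax":0.0,"ay":0.0,"az":0.0},
    {"jaw":0.75,"tx":-0.0265,"ty":0.001,"tz":0.02,"ax":0.0,"ay":0.0,"az":0.0},
    {"jaw":0.75,"tx":-0.0265,"ty":0.001,"tz":0.06,"ax":0.0,"ay":0.0,"az":0.0},
    {"jaw":0.75,"tx":-0.0265,"ty":0.001,"tz":0.1,"ax":0.0,"ay":0.0,"az":0.0},
    {"jaw":0.75,"tx":-0.0265,"ty":0.001,"tz":0.116,"ax":0.0,"ay":0.0,"az":0.0},
    {"jaw":0.75,"tx":-0.0265,"ty":0.001,"tz":0.116,"ax":0.0,"ay":0.0,"az":0.0},
  ],
)

```text
time: 10.1
tool_pos: [0.5625, 0.2444, 0.1073]
ee_rot: [3.139, 0.01, -0.183]
wrist_force: [-0.1, -0.4, -0.2]
width: 0.0704
```

```bash
python3 sph.py side wrist top
```

```text
10.1 [0.56245925 0.2443507  0.10731963] [ 3.13889759  0.00973247 -0.1833358 ] [-0.12483985 -0.43305615 -0.23909106] 0.07041684280136824
side 96 ball [0.5647 0.2459 0.1718] 0.0010049496238245866
side 555 shaft at z=.1 [ 0.5646  0.2458  0.0021 -0.0009]
wrist 2793 ball [0.5664 0.2455 0.1729] 0.0004542750378862233
wrist 1868 shaft at z=.1 [ 0.5666  0.2458 -0.0051 -0.0029]
top 17 shaft at z=.1 [ 0.5679  0.2458 -0.002  -0.0129]
```

step_arm(
  steps=[
    {"jaw":0.75,"tx":0.0035,"ty":-0.002,"tz":-0.008,"ax":0.003,"ay":0.01,"az":0.0},
    {"jaw":0.6,"tx":0.0035,"ty":-0.002,"tz":-0.008,"ax":0.003,"ay":0.01,"az":0.0},
    {"jaw":0.45,"tx":0.0035,"ty":-0.002,"tz":-0.008,"ax":0.003,"ay":0.01,"az":0.0},
  ],
)

```text
time: 10.7
tool_pos: [0.5702, 0.2472, 0.1237]
ee_rot: [-3.134, -0.013, -0.183]
wrist_force: [0.3, 0.2, -0.4]
width: 0.0577
```

step_arm(
  steps=[
    {"jaw":0.38,"tx":0.0,"ty":0.0,"tz":0.0,"ax":0.0,"ay":0.0,"az":0.0},
    {"jaw":0.2,"tx":0.0,"ty":0.0,"tz":0.0,"ax":0.0,"ay":0.0,"az":0.0},
    {"jaw":0.2,"tx":0.0,"ty":0.0,"tz":0.0,"ax":0.0,"ay":0.0,"az":0.0},
    {"jaw":0.2,"tx":0.0,"ty":0.0,"tz":0.0,"ax":0.0,"ay":0.0,"az":0.0},
  ],
)

```text
time: 11.1
tool_pos: [0.5701, 0.2471, 0.1235]
ee_rot: [-3.134, -0.013, -0.183]
wrist_force: [0.4, 0.3, 0.7]
width: 0.0328
```

The earlier readings were taken before the arm had settled, so the last correction overshot. I open a little, correct, settle, and grip again.

step_arm(
  steps=[
    {"jaw":0.55,"tx":0.0,"ty":0.0,"tz":0.0,"ax":0.0,"ay":0.0,"az":0.0},
    {"jaw":0.55,"tx":0.0,"ty":0.0,"tz":0.0,"ax":0.0,"ay":0.0,"az":0.0},
    {"jaw":0.55,"tx":-0.0038,"ty":0.002,"tz":0.0085,"ax":-0.0075,"ay":-0.013,"az":0.0},
    {"jaw":0.55,"tx":-0.0038,"ty":0.002,"tz":0.0085,"ax":-0.0075,"ay":-0.013,"az":0.0},
    {"jaw":0.55,"tx":-0.0038,"ty":0.002,"tz":0.0085,"ax":-0.0075,"ay":-0.013,"az":0.0},
    {"jaw":0.55,"tx":-0.0038,"ty":0.002,"tz":0.0085,"ax":-0.0075,"ay":-0.013,"az":0.0},
  ],
)

```text
time: 11.7
tool_pos: [0.5661, 0.2459, 0.1149]
ee_rot: [3.141, 0.0, -0.183]
wrist_force: [-0.1, -0.4, 0.4]
width: 0.0519
```

```bash
python3 sph.py side wrist; python3 -c "
from bench import *
o=get_obs();print(o['tool_pos'],o['ee_rot'])"
```

```text
11.7 [0.56611573 0.24589832 0.11486949] [ 3.14122308e+00  2.93405252e-04 -1.83117487e-01] [-0.14566007 -0.37302619  0.3646264 ] 0.051902633927169525
side 103 ball [0.5648 0.2461 0.1718] 0.0009620169324041363
side 563 shaft at z=.1 [0.5647 0.2457 0.005  0.0048]
wrist 2595 ball [0.5657 0.2452 0.171 ] 0.0004334639005982029
wrist 1889 shaft at z=.1 [ 0.5657  0.2454 -0.0014 -0.0018]
[0.56624477 0.24589404 0.11520966] [ 3.14140882e+00 -2.09286522e-04 -1.83184423e-01]
```

Pose is exact and settled, and the post is upright. Closing on the shaft.

step_arm(
  steps=[
    {"jaw":0.36,"tx":0.0,"ty":0.0,"tz":0.0,"ax":0.0,"ay":0.0,"az":0.0},
    {"jaw":0.2,"tx":0.0,"ty":0.0,"tz":0.0,"ax":0.0,"ay":0.0,"az":0.0},
    {"jaw":0.2,"tx":0.0,"ty":0.0,"tz":0.0,"ax":0.0,"ay":0.0,"az":0.0},
    {"jaw":0.2,"tx":0.0,"ty":0.0,"tz":0.0,"ax":0.0,"ay":0.0,"az":0.0},
    {"jaw":0.2,"tx":0.0,"ty":0.0,"tz":0.0,"ax":0.0,"ay":0.0,"az":0.0},
  ],
)

```text
time: 12.4
tool_pos: [0.5663, 0.2458, 0.1153]
ee_rot: [3.141, -0.0, -0.183]
wrist_force: [-0.2, -0.8, 0.8]
width: 0.0326
```

step_arm(
  steps=[
    {"jaw":0.2,"tx":0.0,"ty":0.0,"tz":-0.02,"ax":0.0,"ay":0.0,"az":0.0},
    {"jaw":0.2,"tx":0.0,"ty":0.0,"tz":-0.05,"ax":0.0,"ay":0.0,"az":0.0},
    {"jaw":0.2,"tx":0.0,"ty":0.0,"tz":-0.08,"ax":0.0,"ay":0.0,"az":0.0},
    {"jaw":0.2,"tx":0.0,"ty":0.0,"tz":-0.08,"ax":0.0,"ay":0.0,"az":0.0},
    {"jaw":0.2,"tx":0.0,"ty":0.0,"tz":-0.08,"ax":0.0,"ay":0.0,"az":0.0},
  ],
)

```text
time: 12.9
tool_pos: [0.5661, 0.2458, 0.1942]
ee_rot: [3.141, 0.0, -0.183]
wrist_force: [-0.3, -0.5, -4.2]
width: 0.0326
```

step_arm(
  steps=[
    {"jaw":0.2,"tx":0.003,"ty":0.015,"tz":0.0,"ax":0.0,"ay":0.0,"az":0.0},
    {"jaw":0.2,"tx":0.006,"ty":0.045,"tz":0.0,"ax":0.0,"ay":0.0,"az":0.0},
    {"jaw":0.2,"tx":0.01,"ty":0.08,"tz":0.0,"ax":0.0,"ay":0.0,"az":0.0},
    {"jaw":0.2,"tx":0.014,"ty":0.115,"tz":0.0,"ax":0.0,"ay":0.0,"az":0.0},
    {"jaw":0.2,"tx":0.018,"ty":0.15,"tz":0.0,"ax":0.0,"ay":0.0,"az":0.0},
    {"jaw":0.2,"tx":0.02,"ty":0.17,"tz":0.0,"ax":0.0,"ay":0.0,"az":0.0},
    {"jaw":0.2,"tx":0.02,"ty":0.18,"tz":0.0,"ax":0.0,"ay":0.0,"az":0.0},
    {"jaw":0.2,"tx":0.02,"ty":0.18,"tz":0.0,"ax":0.0,"ay":0.0,"az":0.0},
  ],
)

```text
time: 13.7
tool_pos: [0.5518, 0.0636, 0.1924]
ee_rot: [3.14, 0.004, -0.186]
wrist_force: [-0.3, 0.9, -3.8]
width: 0.0328
```

```bash
cat > hole.py <<'E'
from h import *
import sys
from scipy.optimize import least_squares
import time
tag=sys.argv[1]
for n in sys.argv[2:]:
    o=get_obs(); im,d=snapshot(n); save(tag+n,im); print(n,o['time'],o['tool_pos'].round(4),o['ee_rot'].round(4))
    for s in silhouettes(n,"stand_base")[:1]+silhouettes(n,"hole")[:1]:
        m=s["pixels"]; uv=np.argwhere(m)[:,::-1]; Z=pts(n,uv,d[m]); k=(d[m]>0)&(abs(Z[:,2]-.042)<.006)
        print(' base',s["confidence"],s["rect"],cv2.minAreaRect(atz(n,uv[k],.042)[:,:2].astype(np.float32)*1000),'z',np.median(Z[k,2]))
    # rectified view of base top, 0.25mm/px, +-40mm around (.5445,-.0055)
    g=np.arange(-160,160)*.00025; X,Y=np.meshgrid(.5445+g,-.0055+g,indexing='ij')
    uvp=proj(n,np.c_[X.ravel(),Y.ravel(),np.full(X.size,.042)]).astype(np.float32).reshape(320,320,2)
    rect=cv2.remap(im,uvp[...,0],uvp[...,1],cv2.INTER_LINEAR); save(tag+n+'_r',rect)
    for s in silhouettes(n,"post_foot")[:1]:
        m=cv2.erode(s["pixels"].astype(np.uint8),np.ones((3,3)))>0; m&=d>0
        P=pts(n,np.argwhere(m)[:,::-1],d[m]); t=o['tool_pos']; zb=t[2]-.115
        S=P[(P[:,2]>zb+.03)&(P[:,2]<t[2]-.02)&(np.linalg.norm(P[:,:2]-t[:2],axis=1)<.03)]
        if len(S)>15:
            z0=zb+.022
            f=least_squares(lambda c:np.linalg.norm(S[:,:2]-c[:2]-np.outer(S[:,2]-z0,c[2:]),axis=1)-.015,[*t[:2],0,0],loss='soft_l1',f_scale=.002); print(n,len(S),s["confidence"],'foot',f.x[:2].round(4),'slope',f.x[2:].round(4),'foot-tcp',(f.x[:2]-t[:2]).round(4))
E
python3 hole.py e wrist side top; python3 -c "
import cv2,numpy as np
L=[cv2.imread('pics/e%s_r.png'%n) for n in('wrist','side','top')]
w=cv2.resize(cv2.imread('pics/ewrist.png'),(400,300))
r=np.hstack([cv2.resize(x,(266,266)) for x in L]); z=np.zeros((300,798,3),np.uint8); z[:,:400]=w
s=cv2.imread('pics/eside.png')[60:260,220:480]; z[:,408:798]=cv2.resize(s,(390,300)); cv2.imwrite('pics/v3.png',np.vstack([r,z]))"
```

```text
wrist 13.7 [0.5518 0.0636 0.1924] [ 3.1401  0.0038 -0.1857]
 base 0.8 [267.4, 122.2, 416.1, 261.7] ((545.963623046875, -4.484375), (120.62947845458984, 120.55667877197266), 4.902377605438232) z 0.04227157941567
 base 0.55 [271.5, 119.6, 410.3, 262.8] ((545.9649047851562, -4.499359130859375), (120.62947845458984, 120.58676147460938), 4.902377605438232) z 0.04227230810540089
wrist 681 0.87 foot [0.552 0.066] slope [0.0022 0.0062] foot-tcp [0.0002 0.0024]
side 13.9 [0.5528 0.0662 0.1938] [ 3.1414e+00  1.1000e-03 -1.8180e-01]
 base 0.69 [283.6, 172.0, 344.2, 209.0] ((540.7601318359375, 3.5938034057617188), (120.0533676147461, 137.4535369873047), 4.962247371673584) z 0.041493671190503956
 base 0.73 [282.9, 174.8, 343.5, 207.7] ((540.7601318359375, 3.593780517578125), (120.0538558959961, 137.45309448242188), 4.962509632110596) z 0.041493671190503956
side 305 0.6 foot [0.551  0.0661] slope [-0.0035  0.006 ] foot-tcp [-0.0018 -0.0001]
top 14.1 [0.553  0.066  0.1943] [ 3.1412e+00  3.0000e-04 -1.8180e-01]
 base 0.91 [355.1, 199.6, 394.9, 255.6] ((545.7813720703125, -15.710098266601562), (120.18734741210938, 102.65912628173828), 4.29105281829834) z 0.04168521433157235
 base 0.87 [350.1, 194.3, 394.7, 256.9] ((545.766845703125, -16.91985321044922), (119.97730255126953, 100.24857330322266), 4.29105281829834) z 0.04173709451951457
```

View pics/v3.png

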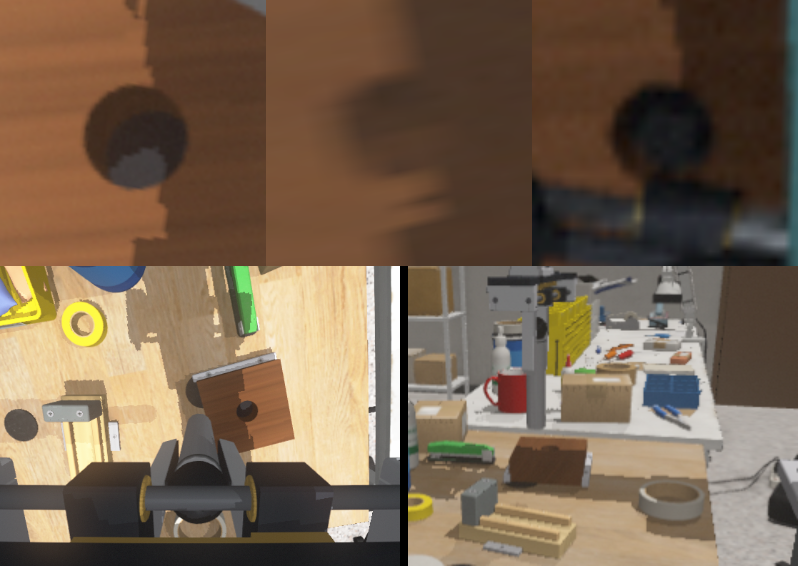

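The wrist view shows the hole clearly (rectified centre at 136,136), but the arm was still settling and the camera pose was read late. I repeat it settled.

```bash
cat >> hole.py <<'E'
    g=cv2.GaussianBlur(cv2.cvtColor(rect,cv2.COLOR_RGB2GRAY),(5,5),0)
    if n=='wrist':
        c=cv2.HoughCircles(g,cv2.HOUGH_GRADIENT_ALT,1.5,50,param1=100,param2=.5,minRadius=56,maxRadius=70)
        if c is not None:
            for q in c[0][:3]: print('hough',(.5445+(q[1]-160)*.00025).round(4),(-.0055+(q[0]-160)*.00025).round(4),'r',q[2]*.25)
E
python3 hole.py f wrist wrist
```

```text
wrist 14.3 [0.553  0.0655 0.1944] [ 3.1411e+00  2.0000e-04 -1.8270e-01]
 base 0.57 [271.3, 125.9, 416.5, 260.4] ((544.6246337890625, -7.0856781005859375), (120.30072021484375, 120.08546447753906), 4.632147312164307) z 0.0411695117088724
 base 0.9 [276.4, 122.5, 410.6, 263.1] ((544.546142578125, -7.055809020996094), (120.27613067626953, 120.07666015625), 4.736088752746582) z 0.04117114369328717
wrist 694 0.97 foot [0.5524 0.0649] slope [0.0012 0.0066] foot-tcp [-0.0006 -0.0006]
hough 0.5442 -0.0084 r 15.405393
wrist 14.5 [0.5529 0.0652 0.1943] [ 3.141e+00  4.000e-04 -1.832e-01]
 base 0.69 [271.1, 126.5, 413.1, 264.7] ((544.714599609375, -6.893348693847656), (120.22278594970703, 120.11994171142578), 4.702230453491211) z 0.04117313825514818
 base 0.96 [274.0, 122.9, 413.0, 263.2] ((544.714599609375, -6.893348693847656), (120.22278594970703, 120.11994171142578), 4.702230453491211) z 0.041173291080341734
wrist 674 0.97 foot [0.5524 0.0648] slope [0.0001 0.0078] foot-tcp [-0.0005 -0.0004]
hough 0.5435 -0.0072 r 15.499094
```

step_arm(
  steps=[
    {"jaw":0.2,"tx":0.001,"ty":0.015,"tz":0.0,"ax":0.0,"ay":0.0,"az":0.0},
    {"jaw":0.2,"tx":0.003,"ty":0.04,"tz":0.005,"ax":0.0,"ay":0.0,"az":0.0},
    {"jaw":0.2,"tx":0.004,"ty":0.062,"tz":0.02,"ax":0.0,"ay":0.0,"az":0.0},
    {"jaw":0.2,"tx":0.0052,"ty":0.0721,"tz":0.038,"ax":0.0,"ay":0.0,"az":0.0},
    {"jaw":0.2,"tx":0.0052,"ty":0.0721,"tz":0.047,"ax":0.0,"ay":0.0,"az":0.0},
    {"jaw":0.2,"tx":0.0052,"ty":0.0721,"tz":0.05,"ax":0.0,"ay":0.0,"az":0.0},
    {"jaw":0.2,"tx":0.0052,"ty":0.0721,"tz":0.05,"ax":0.0,"ay":0.0,"az":0.0},
    {"jaw":0.2,"tx":0.0052,"ty":0.0721,"tz":0.05,"ax":0.0,"ay":0.0,"az":0.0},
  ],
)

```text
time: 15.5
tool_pos: [0.5455, -0.0063, 0.1453]
ee_rot: [3.141, -0.001, -0.182]
wrist_force: [-0.5, -0.2, -4.6]
width: 0.0328
```

```bash
python3 -c "
from h import *
snapshot('top')"; python3 hole.py g wrist side; python3 -c "
import cv2,numpy as np
w=cv2.imread('pics/gwrist.png')[130:330,180:380]; s=cv2.imread('pics/gside.png')[110:230,250:370]
cv2.imwrite('pics/v4.png',np.hstack([cv2.resize(w,(400,400)),cv2.resize(s,(400,400))]))"
```

```text
wrist 15.55 [ 0.5456 -0.0062  0.1455] [ 3.1412e+00 -1.7000e-03 -1.8230e-01]
 base 0.58 [195.5, 130.0, 358.2, 271.7] ((544.3170166015625, -7.3817901611328125), (119.6773910522461, 118.8265609741211), 4.665924072265625) z 0.04090161674590806
 base 0.94 [199.1, 125.0, 356.8, 272.9] ((544.318603515625, -7.38165283203125), (119.67411804199219, 118.8265609741211), 4.665923595428467) z 0.040901393116124035
wrist 648 0.69 foot [ 0.5449 -0.0068] slope [-0.0013  0.007 ] foot-tcp [-0.0006 -0.0006]
side 15.75 [ 0.5453 -0.0064  0.145 ] [ 3.1411e+00 -8.0000e-04 -1.8270e-01]
 base 0.68 [283.4, 175.3, 343.0, 208.4] ((541.6810913085938, 3.6641159057617188), (119.41915130615234, 135.44976806640625), 5.816288471221924) z 0.041461038417172635
 base 0.79 [284.0, 174.9, 340.1, 206.4] ((540.84130859375, 4.875823974609375), (120.45419311523438, 133.70156860351562), 7.800529956817627) z 0.041458405913253615
side 218 0.71 foot [ 0.5436 -0.0067] slope [-0.0145  0.0045] foot-tcp [-0.0016 -0.0003]
```

View pics/v4.png

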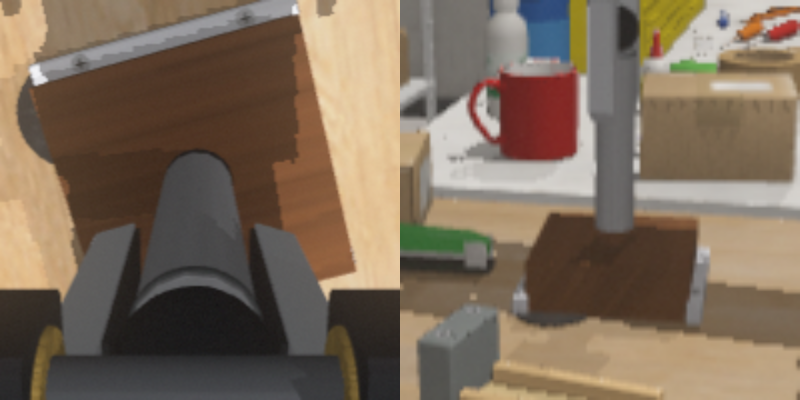

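The foot stands over the hole, with a thin dark rim of it visible at the far edge (wrist crop, about 200,155). I lower gently to feel for it.

step_arm(
  steps=[
    {"jaw":0.2,"tx":-0.0003,"ty":0.0004,"tz":0.003,"ax":0.0,"ay":0.0,"az":0.0},
    {"jaw":0.2,"tx":-0.0003,"ty":0.0004,"tz":0.006,"ax":0.0,"ay":0.0,"az":0.0},
    {"jaw":0.2,"tx":-0.0003,"ty":0.0004,"tz":0.009,"ax":0.0,"ay":0.0,"az":0.0},
    {"jaw":0.2,"tx":-0.0003,"ty":0.0004,"tz":0.011,"ax":0.0,"ay":0.0,"az":0.0},
    {"jaw":0.2,"tx":-0.0003,"ty":0.0004,"tz":0.0125,"ax":0.0,"ay":0.0,"az":0.0},
    {"jaw":0.2,"tx":-0.0003,"ty":0.0004,"tz":0.0125,"ax":0.0,"ay":0.0,"az":0.0},
  ],
)

```text
time: 16.55
tool_pos: [0.5444, -0.007, 0.1316]
ee_rot: [3.141, 0.001, -0.183]
wrist_force: [0.4, -0.0, -4.2]
width: 0.0331
```

No contact force at 3.7 mm below the top, so it may have entered. Continuing.

step_arm(
  steps=[
    {"jaw":0.2,"tx":0.0,"ty":0.0,"tz":0.002,"ax":0.0,"ay":0.0,"az":0.0},
    {"jaw":0.2,"tx":0.0,"ty":0.0,"tz":0.004,"ax":0.0,"ay":0.0,"az":0.0},
    {"jaw":0.2,"tx":0.0,"ty":0.0,"tz":0.006,"ax":0.0,"ay":0.0,"az":0.0},
    {"jaw":0.2,"tx":0.0,"ty":0.0,"tz":0.006,"ax":0.0,"ay":0.0,"az":0.0},
  ],
)

```text
time: 16.95
tool_pos: [0.5441, -0.007, 0.1251]
ee_rot: [3.141, 0.002, -0.183]
wrist_force: [-0.3, -0.6, -4.3]
width: 0.0327
```

step_arm(
  steps=[
    {"jaw":0.2,"tx":0.0,"ty":0.0,"tz":0.003,"ax":0.0,"ay":0.0,"az":0.0},
    {"jaw":0.2,"tx":0.0,"ty":0.0,"tz":0.006,"ax":0.0,"ay":0.0,"az":0.0},
    {"jaw":0.2,"tx":0.0,"ty":0.0,"tz":0.009,"ax":0.0,"ay":0.0,"az":0.0},
    {"jaw":0.2,"tx":0.0,"ty":0.0,"tz":0.012,"ax":0.0,"ay":0.0,"az":0.0},
    {"jaw":0.2,"tx":0.0,"ty":0.0,"tz":0.015,"ax":0.0,"ay":0.0,"az":0.0},
    {"jaw":0.2,"tx":0.0,"ty":0.0,"tz":0.015,"ax":0.0,"ay":0.0,"az":0.0},
  ],
)

```text
time: 17.55
tool_pos: [0.5437, -0.0069, 0.1094]
ee_rot: [3.141, 0.003, -0.183]
wrist_force: [-0.1, -0.4, -5.0]
width: 0.0327
```

step_arm(
  steps=[
    {"jaw":0.2,"tx":0.0,"ty":0.0,"tz":0.0015,"ax":0.0,"ay":0.002,"az":0.0},
    {"jaw":0.2,"tx":0.0,"ty":0.0,"tz":0.003,"ax":0.0,"ay":0.002,"az":0.0},
    {"jaw":0.2,"tx":0.0,"ty":0.0,"tz":0.0045,"ax":0.0,"ay":0.002,"az":0.0},
    {"jaw":0.2,"tx":0.0,"ty":0.0,"tz":0.006,"ax":0.0,"ay":0.002,"az":0.0},
    {"jaw":0.2,"tx":0.0,"ty":0.0,"tz":0.006,"ax":0.0,"ay":0.002,"az":0.0},
  ],
)

```text
time: 18.05
tool_pos: [0.5449, -0.0071, 0.1053]
ee_rot: [3.141, -0.003, -0.183]
wrist_force: [-0.7, 0.2, 3.0]
width: 0.033
```

Contact came at TCP z = 0.1053, exactly the height expected for the hole's bottom. I press a little, then release.

step_arm(
  steps=[
    {"jaw":0.2,"tx":0.0,"ty":0.0,"tz":0.002,"ax":0.0,"ay":-0.002,"az":0.0},
    {"jaw":0.2,"tx":0.0,"ty":0.0,"tz":0.003,"ax":0.0,"ay":-0.002,"az":0.0},
    {"jaw":0.2,"tx":0.0,"ty":0.0,"tz":0.003,"ax":0.0,"ay":-0.002,"az":0.0},
  ],
)

```text
time: 18.35
tool_pos: [0.5467, -0.0074, 0.1053]
ee_rot: [3.141, -0.006, -0.183]
wrist_force: [-0.7, -0.3, 7.8]
width: 0.0327
```

step_arm(
  steps=[
    {"jaw":0.45,"tx":0.0,"ty":0.0,"tz":0.0,"ax":0.0,"ay":0.0,"az":0.0},
    {"jaw":0.75,"tx":0.0,"ty":0.0,"tz":0.0,"ax":0.0,"ay":0.0,"az":0.0},
    {"jaw":0.75,"tx":0.0,"ty":0.0,"tz":0.0,"ax":0.0,"ay":0.0,"az":0.0},
    {"jaw":0.75,"tx":0.0,"ty":0.0,"tz":0.0,"ax":0.0,"ay":0.0,"az":0.0},
  ],
)

```text
time: 18.75
tool_pos: [0.5463, -0.0073, 0.1046]
ee_rot: [3.141, -0.005, -0.183]
wrist_force: [0.1, 1.5, -1.3]
width: 0.0612
```

step_arm(
  steps=[
    {"jaw":0.75,"tx":0.0,"ty":0.0,"tz":-0.03,"ax":0.0,"ay":0.0,"az":0.0},
    {"jaw":0.75,"tx":0.0,"ty":0.0,"tz":-0.07,"ax":0.0,"ay":0.0,"az":0.0},
    {"jaw":0.75,"tx":0.0,"ty":0.0,"tz":-0.11,"ax":0.0,"ay":0.0,"az":0.0},
    {"jaw":0.75,"tx":-0.04,"ty":0.0,"tz":-0.13,"ax":0.0,"ay":0.0,"az":0.0},
    {"jaw":0.75,"tx":-0.08,"ty":0.0,"tz":-0.13,"ax":0.0,"ay":0.0,"az":0.0},
    {"jaw":0.75,"tx":-0.08,"ty":0.0,"tz":-0.13,"ax":0.0,"ay":0.0,"az":0.0},
    {"jaw":0.75,"tx":-0.08,"ty":0.0,"tz":-0.13,"ax":0.0,"ay":0.0,"az":0.0},
  ],
)

```text
time: 19.45
tool_pos: [0.4666, 0.0075, 0.2342]
ee_rot: [3.141, -0.006, -0.183]
wrist_force: [-0.5, -0.2, 0.2]
width: 0.0706
```

Run:
```python
from h import *
from scipy.optimize import least_squares
for n in("top","side","wrist"):
    im,d=snapshot(n); save('z'+n,im)
    for q in("post_ball","yellow_tape","white_jar","blue_box","green_stapler"):
        for s in silhouettes(n,q)[:1]:
            m=s["pixels"]&(d>0); P=pts(n,np.argwhere(m)[:,::-1],d[m])
            if q=="post_ball":
                B=P[(P[:,2]>.15)&(np.linalg.norm(P[:,:2]-[.544,-.007],axis=1)<.03)]
                if len(B)>15: print(n,'ball',least_squares(lambda c:np.linalg.norm(B-c,axis=1)-.017,[.544,-.007,.162],loss='soft_l1',f_scale=.002).x.round(4))
            elif n!='wrist': print(n,q,round(s["confidence"],2),np.median(P,0).round(3))
print(get_obs()['time'],get_obs()['tool_pos'])
w=cv2.imread('pics/zwrist.png'); s=cv2.imread('pics/zside.png')[110:230,250:370]
cv2.imwrite('pics/v5.png',np.hstack([cv2.resize(w,(400,300)),cv2.resize(s,(300,300))]))
```

```text
top yellow_tape 0.67 [0.708 0.205 0.017]
top white_jar 0.7 [0.59  0.458 0.065]
top green_stapler 0.72 [ 0.708 -0.023  0.028]
side ball [ 0.5419 -0.0067  0.1622]
side yellow_tape 0.96 [0.704 0.218 0.014]
side white_jar 0.75 [0.582 0.483 0.051]
side blue_box 0.74 [0.428 0.535 0.052]
side green_stapler 0.89 [ 0.709 -0.018  0.017]
wrist ball [ 0.5436 -0.0072  0.1612]
20.35 [0.46696917 0.0074026  0.23427485]
```

View pics/v5.png

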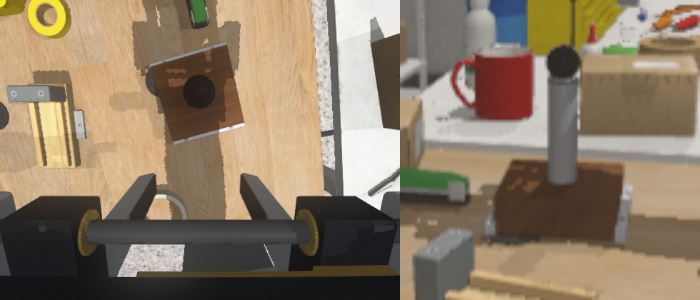

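The post stands upright in the base, ball at (200,92) in the wrist view. The ball centre is at z of about 0.162, which is the fully home height. The gripper is clear and the bystanders have not moved, so I hand in.

```bash
python3 -c "
from bench import *
print(close_job())"
```

```text
the job is handed in; nothing more can be done
None
```

The post is fitted: it stands upright in the base's hole, pressed fully home and released. I handed the job in just after 20.35 s; no verdict is reported.

- **Raising:** I pushed the post against the stop and raised it by the ball. At about 80° the ball slipped out of the pads and the post leaned back about 8° against the fingers. I eased the fingers forward and it settled upright on the cradle floor. Side and wrist fits gave 0.4° and 0.5°; the top fit said 6.1°, but the gripper contaminated that view.
- **Fitting:** I gripped the shaft instead, carried the post over and lowered it. It entered the hole without a search. It bottomed at the height expected for the hole's floor, and a light press raised the force to about 8 N with no further motion.
- **Last checks:** The ball centre measured 161–162 mm above the desk (162 expected when home) and within about 1 mm of the hole's axis by the wrist camera. The side camera put it about 2.5 mm off in x, a bias it showed in earlier fits too. The tape, jar and stapler re-measured within 3 mm of the start in both views. The blue box was unchanged in the side view; the top view did not find it at the end.
- **Unexplained reading:** The gripper read about 32.7 mm on the 30 mm shaft. I did not explain this, but the grip held.

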